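# Ready a portable hardness tester and hold it upright

## Task

Get the portable hardness tester ready for its upright check: first press the red cap on its base down until it is fully home, then flip the yellow kickstand down past its spring's centre until it snaps to its down stop. Finally take the tester's leaning frame by the black handle bar on top, bring it upright and finish while still holding it upright: do not let go, because it tips over by itself. Leave the other things on the bench where they are.

Things in the scene. Friction and masses are not known exactly. Their poses are not given: they have to be found in the camera images.
- stand: Grey-green base plate of the tester, fixed, 270 x 220 x 12 mm. Origin on the bench under the middle of its hub; z up. Its x axis runs along the hub's pin, about which the frame tips; the cap stands towards -x, the folded kickstand points to +x, on the +y side. At the start the frame leans to -y against a post (97 mm tall, 35 to 59 mm to the -y side of the pin).
- hub (a point): Centre of the hub pin, on the axis about which the frame tips, 35 mm above the bench; axes as the stand's.
- frame: Tipping frame with dial head and handle bar, about 0.9 kg. Origin on the hub pin, z up its column, x along the pin. Its lean about +x from the stand is +0.30 rad at the start (to the stand's -y, on the rest stop), 0 when upright; the other way it rests on the lowered kickstand at -0.19 (else falls to -0.45). No notable friction: let go, it tips. A few N at the bar move it.
- grip_mid (a point): Middle of the black round handle bar with red end bands on top of the frame: 28 mm in diameter, 100 mm long along the stand's x axis, 230 mm from the hub pin (265 mm above the bench when upright). Axes as the frame's. Below it a neck 10 mm thick in y, 30 mm long in x; the 56 mm wide dial head begins 34 mm below the bar's centre.
- leg (a joint): Kickstand angle (rad): 0 folded along the stand's +x, 1.57 straight down the frame, 1.75 its down stop. A toggle spring holds it folded or down; the centre is at about 0.6, past it the leg snaps down by itself. It takes about 2 N pressed down on the pad point. It is carried by the leaning frame: a press well above 8 N there could lift the frame off its rest.
- leg_pad (a point): Middle of the upper face of the folded kickstand, a yellow flat bar 14 mm wide, 8 mm thick, 105 mm long from pivot to the centre of its round foot. The point is 55 mm from the pivot; x axis along the bar to the foot. Pressed straight down from here, the bar passes the centre after about 35 mm and snaps away from the finger.
- leg_foot (a point): Centre of the kickstand's black rubber foot, a ball 18 mm in diameter.
- cap (a joint): How far the red cap is pushed in (m): 0.010 is fully home, flush on its boss; at the start it stands 7 to 10 mm proud. It is a friction fit: about 8 N moves it down, it stays where it is left.
- cap_top (a point): Centre of the top face of the red cap, 36 mm in diameter, on the base plate's boss near the stand's -x end; the top is 60 mm above the bench when the cap is fully out and 50 mm when fully home.
- test_block: Bystander, to be left alone: brass test block, a disc 52 mm across and 14 mm tall, lying in the blue tray. Origin under its middle.
- weight_low: Bystander, to be left alone: steel disc weight, 100 mm across, 22 mm tall, on the table. Origin under its middle.
- weight_top: Bystander, to be left alone: aluminium disc weight, 90 mm across, 34 mm tall with its knob, lying on the steel disc. Origin under its middle.
- cup: Bystander, to be left alone: white plastic cup, 68 mm across, 80 mm tall. Origin under its middle.
- oil: Bystander, to be left alone: small amber oil bottle, 44 mm across, 120 mm tall. Origin under its middle.
- coupon: Bystander, to be left alone: flat dark steel tensile coupon, 148 x 38 x 6 mm, lying on the table. Origin under its middle.
- driver: Bystander, to be left alone: screwdriver lying on the table. Origin under its middle.

How it is judged:
By the outcome, as a careful person would: the job done as asked, in the order asked, and still so for the second after the job is handed in, while the arm keeps its last pose, push and grip.
It also fails if it takes over 51 s, if anything falls off the work surface, if the arm or the gripper's body presses on something with over 40 N, if the wrist force passes 120 N, or if a joint passes its speed limit or range.

## Robot

A 7-joint arm with a two-finger parallel gripper is mounted at the origin on the work surface. World frame = base frame: x ahead of the robot, y to its left, z up, the work surface at z = 0. Lengths are in m, angles in degrees, forces in N, time in s.
With the tool pointing down it reaches from about 0.425 to 0.8 m from the base axis. Payload 8.3 kg.
Tool frame: the origin (TCP) lies where the fingers leave the gripper's body, on its centre line; the fingertips stand 73 mm ahead of it and the grasp point (between the pads) lies 54 mm ahead of it (hold_point_z is the distance from the TCP to the grasp point, in m); z points along the fingers, y is the line along which they close (so a half turn about z gives the same grasp; the last joint's range is limited). The gripper opens to 85 mm and grips with 20 to 120 N. Pads are 22 mm wide; open, the fingers measure 114 mm over their backs; the gripper's body (76 mm by 85 mm) begins 54 mm behind the grasp point. The pads swing forward as they close: fully open they stand 13 mm farther back than shut.
Start: joints at [63.661, 21.967, 0.94, 78.501, -0.361, 79.538, -2.664], TCP at [0.242, -0.576, 0.304] pointing down, gripper open.
Joint ranges: [-169.22, 169.22], [-14.56, 117.87], [-87.37, 89.26], [10.42, 133.3], [-82.24, 262.24], [0.94, 117.77], [-172.7, 172.7]. Speed limits (degrees/s): [136.94, 136.94, 172.46, 172.46, 180, 180, 180].

## Interface

Orientations are given as [roll, pitch, yaw] about the fixed x, y, z axes, in that order (R = Rz(yaw) Ry(pitch) Rx(roll)).
In Python, from bench import observe, snapshot, sign_off, hold_point_z gives the robot as it stands.
- The arm moves only by the tool drive_tool, never from a script. Its argument "steps" is a list that holds one entry, the list of rows, each a list of 5 numbers: the shift along the tool's x, y, z in mm, then the turn about the tool's z in rad, then the opening, from 0 (shut) to 1 (fully open). A call has 1 to 10 rows; each row shifts and turns the commanded pose from where the row before left it, along the tool's axes as they then stand; what a row does not reach is not made up. A row lasts 1/8 s, in which the tool goes at most 62.5 mm and 10.7 degrees, less where a joint would pass 70% of its speed; a pose out of reach is approached as far as the arm can. A call with a gripper value outside its range is refused whole. The fingers move at their own pace and stop on an object; "grip_force" is the grip in N (left out, the last holds). Time passes only in rows, so rows that do not move let the fingers close. It gives the time, the measured TCP pose, the force, the opening and the grip force at its end, in the units of the state.
- observe(): the state, without advancing time (a new reading comes with each control period).
- snapshot(name): name is "scene" or "top" or "wrist"; returns a dict with "pixels" (420x560x3 uint8, red, green, blue), "depth" (420x560 float32, m along the optical axis (not along the pixel's ray), 0 where there is no reading), "vertical_fov" (degrees; the focal length in pixels is half the picture's height over the tangent of half this angle, whatever the lens; pixels are square), "cx", "cy" (the principal point, pixels), "R" (3x3) and "t" (3): a world point X has camera coordinates R X + t; the wrist camera has in their place "T_tool_cam" (4x4, takes a point from camera to tool coordinates, whose origin is the TCP and whose axes are the flange's). Camera axes: x right, y down, z forward; pixel columns grow to the right and rows downward; lengths in m; the calibration is good to about 2 mm. The wrist camera is an equidistant fisheye: a pixel r from the principal point sees the ray r / f radians off the axis. A picture is of the moment at which its call begins: read the wrist's pose just before it.
- sign_off(): hands the job in; it is judged then, once.
The state is a dict: "time": time; "joint_pos": joint angles; "joint_vel": joint speeds; "joint_efforts": joint torques, N m; "eef_pos": TCP position; "tool_rot": TCP orientation; "force": force on the tool from outside, world axes, zero at the start; "moment": the same for the moment, N m; "opening": finger opening in m; "grasp_force": force on a finger pad.
Only numpy, scipy, OpenCV 4.12 (cv2) and the standard library are available. Lean on these libraries where they do the work, as an engineer would, in place of code of your own. Each camera call takes 0.05 s, during which the arm holds its last target. There are 200 camera calls.

## Working session

There is one attempt and no reset: what is moved stays moved. The work goes in short steps, Python scripts to look and compute and a tool call to move; the robot and the scene stay as the last step left them, time stands still between calls to the robot, and variables do not carry over. Pictures are saved under pics/ and viewed, at most 10 in all, crops included, and the job is handed in when it is done.

Besides the shell and the picture viewer there is one more tool, called after "Emit:" as name(argument=value, ...) on one line, values as JSON. drive_tool: Moves the arm, as the interface text tells. Its arguments: {"type":"object","properties":{"steps":{"type":"array","items":{"type":"array","items":{"type":"array","items":{"type":"number"}}}},"grip_force":{"type":"number"}},"required":["steps"]}

```bash
mkdir -p pics; cat > h.py <<'E'
import numpy as np,cv2
from bench import observe,snapshot,sign_off,hold_point_z
def pts(s):
    h,w=s["depth"].shape; f=h/2/np.tan(np.radians(s["vertical_fov"]/2))
    u,v=np.meshgrid(np.arange(w),np.arange(h)); d=s["depth"]
    c=np.stack([(u-s["cx"])/f*d,(v-s["cy"])/f*d,d],-1)
    return (c-s["t"])@s["R"]
def save(n,p): cv2.imwrite("pics/"+n,cv2.cvtColor(p,cv2.COLOR_RGB2BGR))
E
python3 - <<'E'
from h import *
o=observe();print(o["eef_pos"],o["tool_rot"],o["time"],o["opening"],o["force"],hold_point_z)
for n in("scene","top"):
    s=snapshot(n);save(n+"0.png",s["pixels"]);P=pts(s);np.savez(n+"0.npz",P=P,rgb=s["pixels"])
    hsv=cv2.cvtColor(s["pixels"],cv2.COLOR_RGB2HSV)
    print(n,-s["R"].T@s["t"])
    for c,m in(("red",((hsv[...,0]<8)|(hsv[...,0]>172))&(hsv[...,1]>150)&(hsv[...,2]>60)),("yel",(hsv[...,0]>20)&(hsv[...,0]<34)&(hsv[...,1]>150)&(hsv[...,2]>80))):
        k,L,S,C=cv2.connectedComponentsWithStats(m.astype(np.uint8))
        for i in range(1,k):
            if S[i,4]>25:
                q=P[(L==i)&(s["depth"]>0)]
                print(c,C[i].round(),S[i,4],np.median(q,0).round(3),q.min(0).round(3),q.max(0).round(3))
E
```

```text
[ 0.24146855 -0.57607822  0.30287655] [-1.79889324e+02 -1.52092640e-04  2.27388128e+01] 0.0 0.08494970912949747 [-0.05237656 -0.3108426   0.40611612] 0.0539
scene [1.41230567 0.89185924 1.30156881]
red [207. 167.] 196 [ 0.562 -0.483  0.02 ] [ 0.493 -0.541 -0.006] [ 0.613 -0.462  0.035]
red [340. 186.] 35 [0.494 0.112 0.257] [ 0.244 -0.097 -0.007] [0.505 0.127 0.272]
red [310. 192.] 26 [0.581 0.081 0.266] [0.574 0.067 0.251] [0.588 0.088 0.273]
red [364. 255.] 75 [0.501 0.241 0.058] [ 0.437  0.211 -0.001] [0.519 0.254 0.066]
yel [308. 243.] 106 [0.654 0.148 0.157] [0.617 0.127 0.147] [0.69  0.173 0.164]
top [ 0.25158132 -0.00901549  1.56917784]
red [435. 233.] 299 [ 0.559 -0.483  0.023] [ 0.512 -0.513 -0.005] [ 0.612 -0.462  0.034]
red [235. 229.] 29 [0.494 0.116 0.267] [0.486 0.105 0.05 ] [0.543 0.152 0.273]
red [201. 239.] 109 [0.496 0.239 0.059] [0.48  0.223 0.009] [0.52  0.259 0.066]
yel [231. 183.] 164 [0.654 0.153 0.157] [ 0.608  0.124 -0.003] [0.74  0.196 0.164]
yel [326. 247.] 201 [ 0.499 -0.145  0.02 ] [ 0.475 -0.17   0.009] [ 0.524 -0.122  0.03 ]
yel [496. 315.] 323 [ 0.317 -0.654  0.038] [ 0.244 -0.67   0.005] [ 0.394 -0.542  0.313]
```

```bash
python3 - <<'E'
from h import *
a=np.load("scene0.npz")["rgb"][140:300,220:440];b=np.load("top0.npz")["rgb"][130:300,150:400]
save("a.png",np.hstack([cv2.resize(a,(400,291),interpolation=2),cv2.resize(b,(400,291),interpolation=2)]))
E
```

```text
(no output)
```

View pics/a.png

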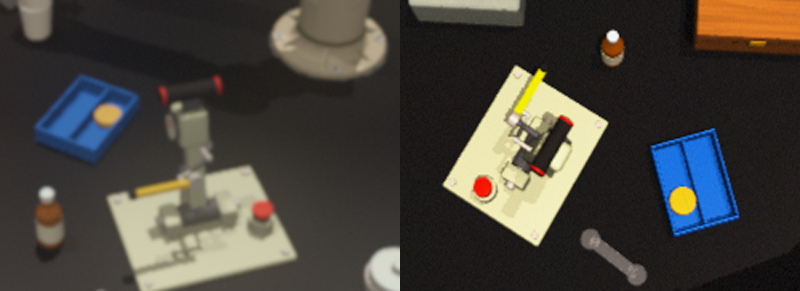

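View pics/scene0.png

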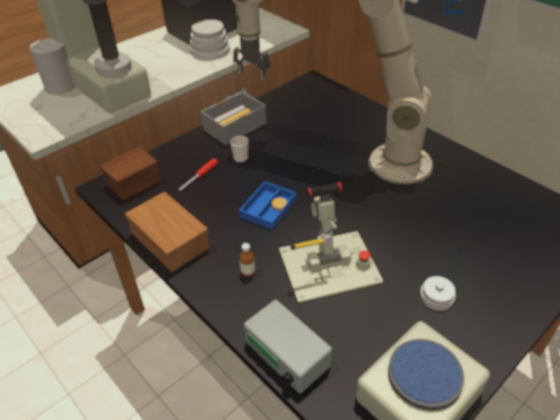

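The crops show the tester with the bar at about (325,188) in the scene view, the yellow leg at (308,243) and the cap at (364,257). Next I measure the plate, bar, leg and cap by height.

```bash
python3 - <<'E'
from h import *
for n in("top","scene"):
    z=np.load(n+"0.npz");P=z["P"];hsv=cv2.cvtColor(z["rgb"],cv2.COLOR_RGB2HSV).astype(int);H,S,V=[hsv[...,i] for i in range(3)]
    roi=(P[...,0]>.38)&(P[...,0]<.8)&(P[...,1]>0)&(P[...,1]<.4)
    def fit(t,m):
        q=P[m&roi]; r=cv2.minAreaRect(q[:,:2].astype(np.float32))
        print(n,t,len(q),"mean",q.mean(0).round(4),"z",np.percentile(q[:,2],[5,50,95]).round(3),"rect",np.round(r[0],4),np.round(r[1],4),round(r[2],1))
        return q
    m=(P[...,2]>.004)&(P[...,2]<.03)&(V>120)&(S<110)
    k,L,St,C=cv2.connectedComponentsWithStats((m&roi).astype(np.uint8));i=1+St[1:,4].argmax();fit("plate",L==i)
    q=P[L==i]
    fit("bar",(P[...,2]>.235)&(P[...,2]<.29)); 
    q=fit("barblk",(P[...,2]>.24)&(P[...,2]<.29)&(V<70))
    fit("leg",(H>20)&(H<34)&(S>150)&(P[...,2]>.13)&(P[...,2]<.18))
    fit("cap",((H<8)|(H>172))&(S>150)&(P[...,2]>.045)&(P[...,2]<.07)&(P[...,1]>.2))
E
```

```text
top plate 4099 mean [0.5631 0.1691 0.013 ] z [0.007 0.013 0.019] rect [0.572  0.1664] [0.2234 0.2708] 62.3
top bar 393 mean [0.5339 0.0956 0.2659] z [0.258 0.267 0.272] rect [0.5358 0.0958] [0.0285 0.101 ] 61.3
top barblk 305 mean [0.5334 0.0969 0.2664] z [0.259 0.267 0.272] rect [0.532  0.0979] [0.0285 0.0923] 61.3
top leg 147 mean [0.6494 0.1507 0.157 ] z [0.151 0.157 0.162] rect [0.6496 0.1513] [0.0162 0.089 ] 62.6
top cap 103 mean [0.497  0.2384 0.059 ] z [0.053 0.059 0.064] rect [0.4964 0.2382] [0.0336 0.0321] 48.7
scene plate 3396 mean [0.5945 0.1781 0.0126] z [0.007 0.013 0.018] rect [0.5723 0.1638] [0.2266 0.2746] 62.6
scene bar 351 mean [0.5426 0.0992 0.2607] z [0.241 0.263 0.271] rect [0.5408 0.0973] [0.0294 0.0995] 60.8
scene barblk 270 mean [0.5411 0.1    0.2609] z [0.245 0.263 0.271] rect [0.5418 0.0967] [0.0294 0.0953] 60.8
scene leg 105 mean [0.6543 0.1488 0.1567] z [0.152 0.157 0.162] rect [0.6519 0.1478] [0.0222 0.0824] 62.1
scene cap 70 mean [0.5018 0.2414 0.0583] z [0.053 0.059 0.063] rect [0.501  0.2392] [0.0268 0.0346] 80.2
```

Emit:
drive_tool(steps=[[[0,0,-16,0.176,0],[0,0,-16,0.176,0],[0,0,-16,0.176,0],[0,0,-16,0.176,0],[0,0,-16,0.176,0],[0,0,0,0,0]]])

```text
time: 0.85
eef_pos: [0.2417, -0.5767, 0.3847]
tool_rot: [179.9, -0.1, -27.6]
force: [-1.3, -0.5, -0.1]
opening: -0.0002
grasp_force: 0.0
```

```bash
cat >> h.py <<'E'
def togo(x,y,z):
    from scipy.spatial.transform import Rotation as R
    o=observe();r=R.from_euler("xyz",o["tool_rot"],degrees=True).as_matrix()
    print(round(o["time"],2),o["eef_pos"].round(4) if hasattr(o["eef_pos"],"round") else o["eef_pos"],np.round(o["tool_rot"],2),"togo mm",(r.T@(np.array([x,y,z])-o["eef_pos"])*1000).round(1))
E
python3 - <<'E'
from h import *
togo(.45,-.2,.38);togo(.498,.2385,.38)
print(np.round(snapshot("wrist")["T_tool_cam"],3));print(np.round(observe()["joint_pos"],1))
E
```

```text
0.85 [ 0.2417 -0.5767  0.3847] [ 1.7994e+02 -7.0000e-02 -2.7620e+01] togo mm [   9.9 -430.3    4.2]
0.85 [ 0.2417 -0.5767  0.3847] [ 1.7994e+02 -7.0000e-02 -2.7620e+01] togo mm [-150.8 -841.1    3.6]
[[-0.001 -0.944 -0.329  0.084]
 [ 1.    -0.001 -0.     0.   ]
 [-0.    -0.329  0.944 -0.071]
 [ 0.     0.     0.     1.   ]]
[ 58.1  20.9   9.   70.2  -3.2  89.  -50.9]
```

Emit:
drive_tool(steps=[[[1,-54,0,0,0],[1,-54,0,0,0],[1,-54,0,0,0],[1,-54,0,0,0],[1,-54,0,0,0],[1,-54,0,0,0],[1,-54,0,0,0],[1,-54,0,0,0]]])

```text
time: 1.9
eef_pos: [0.4496, -0.1958, 0.3828]
tool_rot: [180.0, 0.1, -27.4]
force: [0.7, -0.5, -1.7]
opening: -0.0003
grasp_force: 0.0
```

Emit:
drive_tool(steps=[[[-20,-51,0,0,0],[-20,-51,0,0,0],[-20,-51,0,0,0],[-20,-51,0,0,0],[-20,-51,0,0,0],[-20,-51,0,0,0],[-20,-51,0,0,0],[-20,-51,0,0,0],[0,0,0,0,0]]])

```text
time: 3.02
eef_pos: [0.4954, 0.243, 0.3822]
tool_rot: [-180.0, 0.2, -27.0]
force: [-0.6, -0.1, -0.3]
opening: 0.0004
grasp_force: 0.0
```

Emit:
drive_tool(steps=[[[0,0,0,-0.175,0],[0,0,0,-0.175,0],[0,0,0,-0.175,0],[0,0,0,-0.175,0],[0,0,0,-0.175,0],[0,0,0,-0.175,0],[0,0,0,-0.175,0],[0,0,0,-0.175,0],[0,0,0,-0.175,0],[0,0,0,0,0]]])

```text
time: 4.28
eef_pos: [0.4972, 0.2371, 0.3831]
tool_rot: [-180.0, 0.1, 62.6]
force: [0.2, 0.1, 0.7]
opening: 0.0001
grasp_force: 0.0
```

```bash
cat >> h.py <<'E'
def wrist():
    from scipy.spatial.transform import Rotation as R
    o=observe();s=snapshot("wrist");h,w=s["depth"].shape;f=h/2/np.tan(np.radians(s["vertical_fov"]/2))
    u,v=np.meshgrid(np.arange(w)-s["cx"],np.arange(h)-s["cy"]);r=np.hypot(u,v)+1e-9;th=r/f;d=s["depth"]
    k=np.tan(th)/r*d; c=np.stack([u*k,v*k,d],-1)
    T=s["T_tool_cam"];q=c@T[:3,:3].T+T[:3,3]
    P=q@R.from_euler("xyz",o["tool_rot"],degrees=True).as_matrix().T+o["eef_pos"]; P[d<=0]=0
    return s["pixels"],P
E
python3 - <<'E'
from h import *
togo(.498,.2385,.15)
p,P=wrist();save("w1.png",p);np.savez("w1.npz",rgb=p,P=P)
hsv=cv2.cvtColor(p,cv2.COLOR_RGB2HSV).astype(int);H,S,V=[hsv[...,i] for i in range(3)]
for t,m in(("cap",((H<8)|(H>172))&(S>150)&(P[...,2]>.045)&(P[...,2]<.07)&(P[...,1]>.2)),("leg",(H>20)&(H<34)&(S>150)&(P[...,2]>.13)&(P[...,2]<.18))):
    q=P[m]
    if len(q)>20:
        r=cv2.minAreaRect(q[:,:2].astype(np.float32));print(t,len(q),q.mean(0).round(4),np.percentile(q[:,2],[5,50,95]).round(4),np.round(r[0],4),np.round(r[1],4),r[2])
E
```

```text
4.28 [0.4972 0.2371 0.3831] [-1.7997e+02  6.0000e-02  6.2600e+01] togo mm [1.800e+00 2.000e-01 2.331e+02]
cap 624 [0.4964 0.2401 0.059 ] [0.0574 0.0591 0.0605] [0.496  0.2399] [0.0343 0.0336] 62.4982795715332
leg 778 [0.646  0.1525 0.1569] [0.1546 0.157  0.1592] [0.6489 0.1506] [0.0157 0.0884] 60.8157844543457
```

View pics/w1.png

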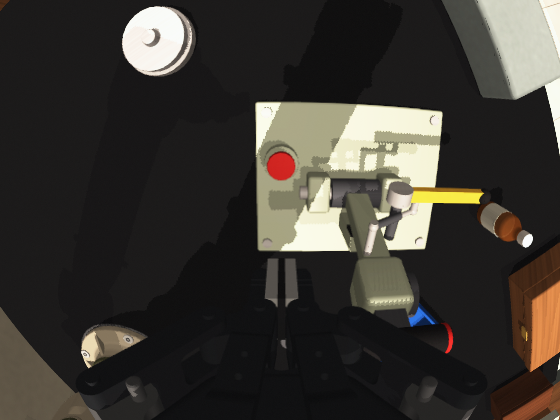

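The wrist view shows the red cap at (281,165), the leg from (412,195) to its foot at (487,199), and the bar's end band at (450,340). This agrees with the first fix, so I descend on the cap.

Emit:
drive_tool(steps=[[[2,-2,40,0,0],[0,0,50,0,0],[0,0,50,0,0],[0,0,50,0,0],[0,0,35,0,0],[0,0,12,0,0],[0,0,6,0,0],[0,0,0,0,0]]])

```text
time: 5.32
eef_pos: [0.4969, 0.2411, 0.1419]
tool_rot: [179.9, -0.1, 62.5]
force: [0.2, -0.3, 0.1]
opening: -0.0003
grasp_force: 0.0
```

Emit:
drive_tool(steps=[[[0,0,3,0,0],[0,0,3,0,0],[0,0,3,0,0],[0,0,2,0,0],[0,0,2,0,0],[0,0,0,0,0]]])

```text
time: 6.08
eef_pos: [0.4964, 0.2407, 0.1283]
tool_rot: [180.0, 0.0, 62.6]
force: [-1.6, -2.0, 4.7]
opening: 0.0001
grasp_force: 2.4
```

Emit:
drive_tool(steps=[[[0,0,2,0,0],[0,0,2,0,0],[0,0,1,0,0],[0,0,1,0,0],[0,0,1,0,0],[0,0,0,0,0]]])

```text
time: 6.82
eef_pos: [0.4965, 0.2409, 0.1225]
tool_rot: [179.9, 0.0, 62.6]
force: [-6.8, -5.3, 16.9]
opening: -0.0001
grasp_force: 8.7
```

Emit:
drive_tool(steps=[[[0,0,1,0,0],[0,0,1,0,0],[0,0,0,0,0]]])

```text
time: 7.2
eef_pos: [0.4966, 0.241, 0.1222]
tool_rot: [179.9, 0.0, 62.6]
force: [-12.4, -8.1, 34.9]
opening: -0.0002
grasp_force: 17.2
```

Emit:
drive_tool(steps=[[[0,0,-20,0,0],[0,0,-55,0,0],[0,0,-55,0,0],[0,0,-50,0,0],[-2.5,45,0,0,0],[-2.5,45,0,0,0],[-2.5,45,0,0,0],[-2.5,44,0,0,0],[0,0,0,0,0]]])

```text
time: 8.32
eef_pos: [0.6531, 0.1455, 0.2975]
tool_rot: [-180.0, 0.1, 62.2]
force: [0.3, -0.4, -0.4]
opening: -0.0002
grasp_force: 0.0
```

```bash
python3 - <<'E'
from h import *
togo(.651,.1495,.24)
p,P=wrist();save("w2.png",p)
hsv=cv2.cvtColor(p,cv2.COLOR_RGB2HSV).astype(int);H,S,V=[hsv[...,i] for i in range(3)]
for t,m in(("cap",((H<8)|(H>172))&(S>150)&(P[...,2]>.04)&(P[...,2]<.07)&(P[...,1]>.2)),("leg",(H>20)&(H<34)&(S>150)&(P[...,2]>.13)&(P[...,2]<.18))):
    q=P[m]
    if len(q)>20:
        r=cv2.minAreaRect(q[:,:2].astype(np.float32));print(t,len(q),q.mean(0).round(4),np.percentile(q[:,2],[5,50,95]).round(4),np.round(r[0],4),np.round(r[1],4),r[2])
E
```

```text
8.32 [0.6531 0.1455 0.2975] [-1.7997e+02  7.0000e-02  6.2220e+01] togo mm [ 2.6 -3.7 57.5]
cap 760 [0.499  0.2391 0.05  ] [0.0439 0.0506 0.052 ] [0.4966 0.239 ] [0.0347 0.0356] 82.936279296875
leg 39 [0.6824 0.1278 0.1554] [0.1542 0.1554 0.1571] [0.6829 0.1285] [0.006  0.0062] 66.73033142089844
```

View pics/w2.png

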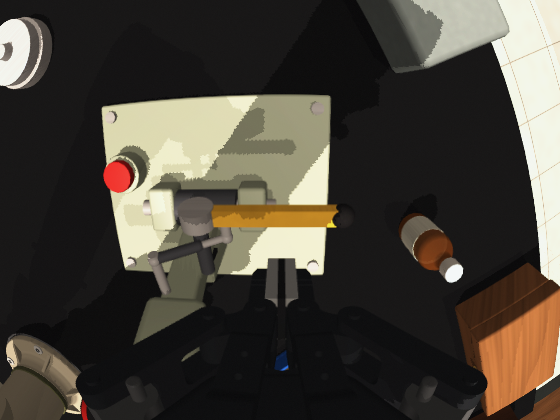

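The wrist view shows the cap flush at (118,178), measured top 0.050 m. The leg, in the arm's shadow, runs from (213,215) to its foot at (345,215). Now I lower onto the pad.

Emit:
drive_tool(steps=[[[3,-4,30,0,0],[0,0,22,0,0],[0,0,8,0,0],[0,0,0,0,0]]])

```text
time: 8.88
eef_pos: [0.648, 0.1544, 0.2392]
tool_rot: [-180.0, -0.0, 62.6]
force: [0.6, 0.2, 0.8]
opening: 0.0004
grasp_force: 0.0
```

```bash
python3 - <<'E'
from h import *
togo(.651,.1495,.19)
p,P=wrist();save("w3.png",p[60:,60:480])
hsv=cv2.cvtColor(p,cv2.COLOR_RGB2HSV).astype(int);H,S,V=[hsv[...,i] for i in range(3)]
m=(H>13)&(H<34)&(S>130)&(P[...,2]>.13)&(P[...,2]<.18)
q=P[m];r=cv2.minAreaRect(q[:,:2].astype(np.float32));print(len(q),q.mean(0).round(4),np.percentile(q[:,2],[5,50,95]).round(4),np.round(r[0],4),np.round(r[1],4),r[2])
E
```

```text
8.88 [0.648  0.1544 0.2392] [-179.98   -0.     62.61] togo mm [-3.   4.9 49.2]
3671 [0.6505 0.154  0.1564] [0.1524 0.1566 0.1591] [0.6504 0.1534] [0.0208 0.0886] 61.980472564697266
```

View pics/w3.png

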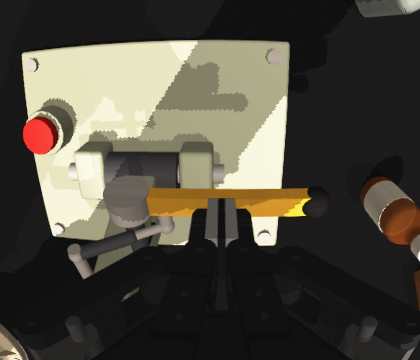

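The fingertips sit just above the middle of the yellow bar at (222,200) in the crop. I press down, following its sideways drift.

Emit:
drive_tool(steps=[[[0,1,5,0,0],[0.5,0,4,0,0],[1,0,4,0,0],[1,0,4,0,0],[1,0,4,0,0]]])

```text
time: 9.55
eef_pos: [0.651, 0.157, 0.2179]
tool_rot: [-180.0, -0.0, 62.6]
force: [0.8, 1.3, 2.3]
opening: 0.0
grasp_force: 1.0
```

Emit:
drive_tool(steps=[[[1,0,4,0,0],[1,0,4,0,0],[1,0,4,0,0],[1,0,4,0,0],[1,0,4,0,0]]])

```text
time: 10.18
eef_pos: [0.6532, 0.1608, 0.1974]
tool_rot: [-180.0, 0.0, 62.5]
force: [-0.1, 0.4, -1.1]
opening: 0.0
grasp_force: 0.0
```

Emit:
drive_tool(steps=[[[1,0,4,0,0],[1,0,4,0,0],[0,0,4,0,0],[0,0,0,0,0]]])

```text
time: 10.68
eef_pos: [0.654, 0.1626, 0.1855]
tool_rot: [-180.0, 0.0, 62.6]
force: [-0.1, 0.2, -0.0]
opening: -0.0
grasp_force: 0.0
```

```bash
python3 - <<'E'
from h import *
p,P=wrist();save("w4.png",p[60:,60:480]);print(observe()["force"],observe()["time"])
s=snapshot("scene");save("s4.png",cv2.resize(s["pixels"][140:310,220:440],None,fx=2.5,fy=2.5))
E
```

```text
[ 0.45346623  0.67261684 -0.26921591] 10.725
```

View pics/w4.png

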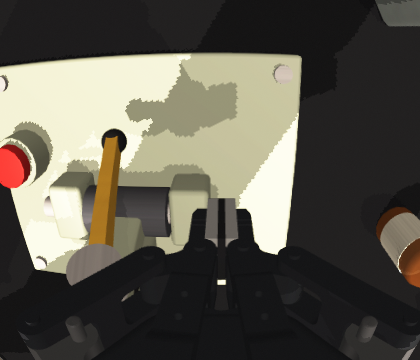

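The leg now hangs straight down, with its foot at (113,143) in the crop, and there is no force on the finger. I raise and go above the handle bar.

Emit:
drive_tool(steps=[[[0,0,-40,0,0],[0,0,-55,0,0],[0,0,-55,0,0],[0,0,-50,0,0],[-37,-24,-10,0,1],[-37,-24,0,0,1],[-37,-24,0,0,1],[0,0,0,0,1]]])

```text
time: 11.78
eef_pos: [0.5372, 0.0959, 0.3968]
tool_rot: [179.9, 0.1, 62.4]
force: [-0.4, -0.5, 0.6]
opening: 0.0723
grasp_force: 0.0
```

Emit:
drive_tool(steps=[[[0,0,0,0.175,1],[0,0,0,0.175,1],[0,0,0,0.175,1],[0,0,0,0.175,1],[0,0,0,0.175,1],[0,0,0,0.175,1],[0,0,0,0.175,1],[0,0,0,0.175,1],[0,0,0,0.175,1],[0,0,0,0,1]]])

```text
time: 13.02
eef_pos: [0.5395, 0.098, 0.3961]
tool_rot: [-180.0, -0.0, -27.6]
force: [-0.4, -0.0, -0.3]
opening: 0.0853
grasp_force: 0.0
```

```bash
python3 - <<'E'
from h import *
togo(.538,.0965,.312)
p,P=wrist();save("w5.png",p)
m=(P[...,2]>.245)&(P[...,2]<.28)&(P[...,0]>.45)&(P[...,0]<.62)&(P[...,1]>.03)&(P[...,1]<.17)
k,L,St,C=cv2.connectedComponentsWithStats(m.astype(np.uint8))
for i in range(1,k):
    if St[i,4]>150:
        q=P[L==i];r=cv2.minAreaRect(q[:,:2].astype(np.float32));print(St[i,4],C[i].round(),q.mean(0).round(4),np.percentile(q[:,2],[5,50,98]).round(4),np.round(r[0],4),np.round(r[1],4),r[2])
E
```

```text
13.03 [0.5395 0.098  0.3961] [-1.7997e+02 -2.0000e-02 -2.7580e+01] togo mm [-0.7  2.  84.1]
5422 [286. 222.] [0.5402 0.094  0.2662] [0.259  0.2675 0.2702] [0.5345 0.0965] [0.028  0.1001] 62.40030288696289
```

View pics/w5.png

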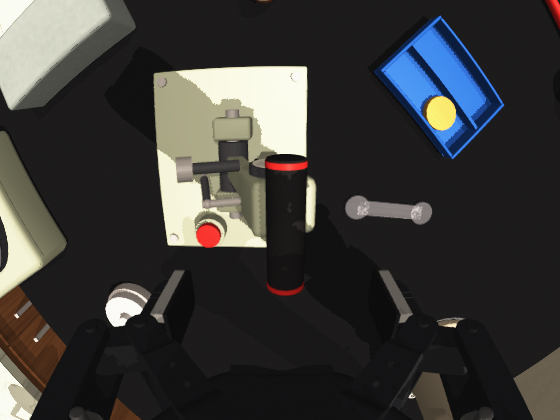

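The bar is seen between the open fingers, from (286,160) to (286,292), with its middle at (0.535, 0.0965). I descend 84 mm and close.

Emit:
drive_tool(steps=[[[-3,3,25,0,1],[0,0,25,0,1],[0,0,20,0,1],[0,0,14,0,1],[0,0,0,0,1]]])

```text
time: 13.7
eef_pos: [0.5348, 0.0961, 0.3111]
tool_rot: [180.0, 0.1, -27.6]
force: [-0.1, 0.8, -0.2]
opening: 0.0851
grasp_force: 0.0
```

Emit:
drive_tool(steps=[[[0,0,0,0,0.5],[0,0,0,0,0.4],[0,0,0,0,0.3],[0,0,0,0,0.2],[0,0,0,0,0.2],[0,0,0,0,0.2],[0,0,0,0,0.2]]], grip_force=35)

```text
time: 14.58
eef_pos: [0.5355, 0.0967, 0.3126]
tool_rot: [-179.9, -0.1, -27.7]
force: [2.6, 3.6, 6.0]
opening: 0.0268
grasp_force: 35.0
```

Emit:
drive_tool(steps=[[[0,-3.3,-1,0,0.2],[0,-3.3,-1,0,0.2],[0,-6.7,-1.7,0,0.2],[0,-6.7,-1.5,0,0.2],[0,-6.8,-1.3,0,0.2],[0,-6.8,-1.1,0,0.2],[0,-6.8,-0.9,0,0.2],[0,0,0,0,0.2]]])

```text
time: 15.58
eef_pos: [0.5541, 0.1321, 0.3205]
tool_rot: [180.0, -0.0, -27.7]
force: [-2.0, -3.4, 5.6]
opening: 0.0264
grasp_force: 37.2
```

Emit:
drive_tool(steps=[[[0,-6.8,-0.7,0,0.2],[0,-6.8,-0.5,0,0.2],[0,-6.8,-0.3,0,0.2],[0,-6,0,0,0.2],[0,0,0,0,0.2],[0,0,0,0,0.2]]])

```text
time: 16.32
eef_pos: [0.5663, 0.1554, 0.3221]
tool_rot: [-180.0, -0.0, -27.7]
force: [0.7, -2.6, 3.7]
opening: 0.027
grasp_force: 37.3
```

```bash
python3 - <<'E'
from h import *
o=observe();print(o["force"],o["moment"],o["eef_pos"])
xs=np.array([.8855,-.4648]);ys=np.array([.4648,.8855])
print("moved y",(np.array(o["eef_pos"][:2])-[.5355,.0967])@ys)
for n in("scene","top"):
    s=snapshot(n);P=pts(s);p=s["pixels"];hsv=cv2.cvtColor(p,cv2.COLOR_RGB2HSV).astype(int);H,S,V=[hsv[...,i] for i in range(3)]
    roi=(P[...,0]>.38)&(P[...,0]<.8)&(P[...,1]>0)&(P[...,1]<.4)
    m=(P[...,2]>.004)&(P[...,2]<.03)&(V>120)&(S<110)&roi
    k,L,St,C=cv2.connectedComponentsWithStats(m.astype(np.uint8));i=1+St[1:,4].argmax();r=cv2.minAreaRect(P[L==i][:,:2].astype(np.float32));print(n,"plate",r)
    c=np.array([.572,.165])
    q=P[roi&(P[...,2]>.05)&(P[...,2]<.235)];X=(q[:,:2]-c)@xs;Y=(q[:,:2]-c)@ys
    for z in np.arange(.05,.24,.02):
        g=(abs(q[:,2]-z)<.01)
        if g.sum()>5: print(n,z.round(2),g.sum(),"x",np.percentile(X[g],[5,95]).round(3),"y",np.percentile(Y[g],[5,95]).round(3))
    if n=="scene": save("s6.png",cv2.resize(p[140:310,220:440],None,fx=3,fy=3))
E
```

```text
[ 0.65441847 -2.63380963  3.66577474] [-0.8677295   0.10612377  0.02806091] [0.56628215 0.15538754 0.32209408]
moved y 0.06627536405735972
scene plate ((0.5722218155860901, 0.16345080733299255), (0.23039740324020386, 0.27501723170280457), 62.17514419555664)
scene 0.05 238 x [-0.102  0.258] y [-0.045  0.042]
scene 0.07 109 x [0.009 0.269] y [-0.052  0.062]
scene 0.09 138 x [0.007 0.264] y [-0.064  0.06 ]
scene 0.11 71 x [-0.007  0.261] y [-0.049  0.062]
scene 0.13 104 x [-0.008  0.253] y [-0.049  0.063]
scene 0.15 151 x [-0.005  0.031] y [-0.006  0.063]
scene 0.17 75 x [-0.013  0.021] y [-0.004  0.039]
scene 0.19 101 x [-0.017  0.036] y [-0.032  0.007]
scene 0.21 122 x [-0.016  0.036] y [-0.033  0.005]
scene 0.23 145 x [-0.017  0.033] y [-0.026  0.005]
top plate ((0.6437517404556274, 0.06267465651035309), (0.18892347812652588, 0.09110896289348602), 26.416667938232422)
top 0.05 66 x [-0.113  0.233] y [-0.051  0.041]
top 0.07 28 x [0.229 0.255] y [-0.06 -0.03]
top 0.09 43 x [0.232 0.249] y [-0.058 -0.035]
top 0.11 19 x [0.241 0.259] y [-0.056 -0.043]
top 0.13 17 x [0.245 0.254] y [-0.056 -0.041]
```

View pics/s6.png

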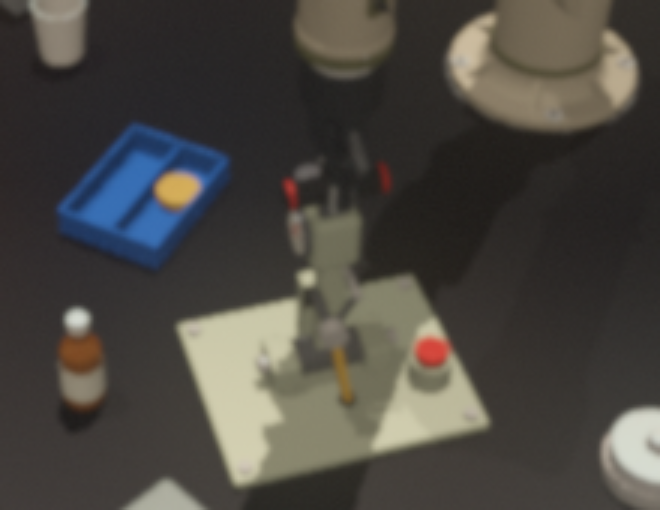

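The scene crop shows the frame near upright in the gripper, the leg down with its foot at (347,398), and the cap flush at (432,351). The remaining travel to upright is about 1.7 mm.

Emit:
drive_tool(steps=[[[0,-1.7,0,0,0.2],[0,0,0,0,0.2],[0,0,0,0,0.2],[0,0,0,0,0.2]]])

```text
time: 16.92
eef_pos: [0.5669, 0.1566, 0.3221]
tool_rot: [180.0, -0.0, -27.7]
force: [0.6, -3.4, 4.3]
opening: 0.0269
grasp_force: 37.5
```

```bash
python3 - <<'E'
from h import *
ys=np.array([.4648,.8855]);e=[]
o=observe();print("moved",(np.array(o["eef_pos"][:2])-[.5355,.0967])@ys,o["force"],o["grasp_force"])
s=snapshot("scene");P=pts(s);p=s["pixels"]
hsv=cv2.cvtColor(p,cv2.COLOR_RGB2HSV).astype(int)
Y=(P[...,:2]-[.572,.165])@ys;X=(P[...,:2]-[.572,.165])@np.array([.8855,-.4648])
m=(P[...,2]>.175)&(P[...,2]<.225)&(abs(X)<.025)&(Y>-.01)&(Y<.03)
q=np.polyfit(P[m][:,2],Y[m],1);print(m.sum(),"lean of head face rad",-q[0],"y at mid",np.polyval(q,.2))
m=(hsv[...,0]>12)&(hsv[...,0]<34)&(hsv[...,1]>120)&(abs(X)<.1)&(abs(Y)<.12)&(P[...,2]>.02)
print("leg",m.sum(),[(round(float(z),2),X[m&(abs(P[...,2]-z)<.012)].mean().round(3),Y[m&(abs(P[...,2]-z)<.012)].mean().round(3)) for z in(.05,.08,.11,.14)])
E
```

```text
moved 0.06766044935183511 [ 0.55257543 -3.37485987  4.31009669] 37.452428340911865
177 lean of head face rad -0.02472560562729404 y at mid 0.0029976400868505244
leg 54 [(0.05, np.float64(0.004), np.float64(0.055)), (0.08, np.float64(0.012), np.float64(0.06)), (0.11, np.float64(0.018), np.float64(0.062)), (0.14, np.float64(nan), np.float64(nan))]<stdin>:10: RuntimeWarning: Mean of empty slice.
  ret = ret.dtype.type(ret / rcount)
```

```bash
python3 -c "
from h import *
print(sign_off())"
```

```text
the job is handed in; nothing more can be done
None
```

I pressed the cap fully home, snapped the kickstand to its down stop, and handed the job in with the frame held by its bar within about 0.02 rad of upright; the result itself was not reported back.

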